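# Turn a cover over against a base plate's edge and seat it on its stops

### The job

The flat aluminium cover lies on the bench with its recessed side up. Without picking it up, push it with the fingertips against the front edge of the steel base plate until it tips up on that edge and turns over onto the plate, then push it back, recessed side down, until it sits squarely against both bronze thumb-screw stops. Leave the gauges and tools round it where they are.

Things in the scene. Friction and masses are not known exactly. Their poses are not given: they have to be found in the camera images.
- cover: flat milled aluminium cover, 76 (its x) by 96 (its y) by 12 mm, about 190 g: one face plain, the other recessed 3 mm within a 5 mm rim, with two ribs; plain square sides. Origin at its centre, half way through its thickness. Its z axis points out of the recessed face: up at the start, down once turned over. It starts flat, one 96 mm side 15 to 35 mm before the plate, within 0.15 rad of parallel
- fixture: dark steel base plate with a grid of tapped holes, fixed to the bench: 170 mm deep (its x) by 240 mm wide (its y) by 6 mm thick. Origin at the centre of its underside, on the bench; +x points from its front edge (an upright 6 mm face towards the robot, 85 mm from the origin) to the stops; z up. Friction of bench, plate and cover is 0.5 to 0.7
- front_edge (a point): the middle of the base plate's top front edge, 85 mm in -x from the plate's origin, 6 mm above the bench: half the cover's thickness, so the cover's far side stops against this edge and the cover then tips about it
- stop_left (a point): middle of the front face of the left (+y) stop: a fixed slotted bronze bar 46 mm long, 16 mm wide, 9 mm high, lying on the plate along its x and clamped by a knurled thumb-screw (18 mm across, top 27 mm above the plate, 28 mm behind the face). The face is 110 mm behind the plate's front edge, 26 mm to +y of its middle, its centre 4.5 mm above the plate
- stop_right (a point): middle of the front face of the right (-y) stop, the same, 26 mm to -y of the plate's middle. With the cover against both faces the cover's middle is 38 mm in front of the line through them, 12 mm above the bench
- end_a (a point): the middle of the cover's -x side (towards the robot at the start), half way through the thickness. With the opposite side against the plate's edge, a fingertip pressing on this side with 5 to 15 N, half way up it, lifts it by friction when it swings up and over round the plate's edge, still pressing towards that edge
- end_b (a point): the middle of the cover's +x side (next to the plate at the start), half way through the thickness. It rides on the plate's top edge while the cover tips; a few degrees past upright the cover falls over onto the plate by itself
- plug_gauge: bystander: plug gauge 136 mm long, hexagonal handle 21 mm thick, lying on the bench on the left of the cover; origin on the bench under its middle
- caliper: bystander: chrome caliper 235 mm long, 10 mm thick, jaws to its -y, lying on the bench on the right of the cover; origin on the bench under its middle
- ring_gauge: bystander: steel setting ring 45 mm across, 18 mm high, on the left of the base plate's top; origin at the centre of its underside
- steel_block: bystander: steel block 50 x 26 x 26 mm with two holes, on the right of the base plate's top; origin at the centre of its underside
- jack_screw: bystander: small steel screw jack 28 mm across, 62 mm high, standing on the bench left of the base plate; origin at the centre of its underside
There are look-alikes about, which are no part of the job. What is shaped like the cover but pink, purple or turquoise is not meant.

How it is judged (in metres and radians):
On the way, in this order (a step that is already met when the one before it is completed fails the run):
1. the cover stands tipped up steeply at the base plate's front edge, its lower side still down (angle between cover's own z axis and vertical between 1 and 2 rad and x of cover in the frame of fixture between -0.14 and -0.05 m and height (world z) of cover below 0.056 m), for 0.02 s.
2. the cover lies turned over, recessed side down, on the base plate (angle between cover's own z axis and vertical above 3.04 rad and height (world z) of cover between 0.0105 and 0.0155 m and x of cover in the frame of fixture above -0.085 m), for 0.1 s.
At the end, for the whole second after the job is handed in: the cover lies flat on the base plate, recessed side down, its far side within 3 mm of the stop faces and square to them within 0.05 rad, within 20 mm of the plate's middle sideways, at rest (angle between cover's own z axis and vertical above 3.08 rad and height (world z) of cover between 0.0105 and 0.0145 m and x of cover in the frame of fixture between -0.016 and -0.01 m and y of cover in the frame of fixture between -0.02 and 0.02 m and angle between the x axis of cover and the x axis of fixture, either way round below 0.05 rad and linear speed of cover below 0.01 m/s); the robot touches nothing.
It fails at once if the cover was picked up or carried: two opposite sides more than 45 mm above the bench at once (height (world z) of each of end_a, end_b above 0.045 m).
It fails at once if a gauge or tool standing by was moved more than 15 mm (distance of any of plug_gauge, caliper, ring_gauge, steel_block, jack_screw from where it was at the start of the episode above 0.015 m).
It also fails if it takes over 72 s, if anything falls off the work surface, if the arm or the gripper's body presses on something with over 40 N, if the wrist force passes 120 N, or if a joint passes its speed limit or range.

### The arm

A 7-joint arm with a two-finger parallel gripper is mounted at the origin on the work surface. World frame = base frame: x ahead of the robot, y to its left, z up, the work surface at z = 0. Lengths are in mm, angles in rad, forces in N, time in s.
With the tool pointing down it reaches from about 400 to 875 mm from the base axis. Payload 4.4 kg.
Tool frame: the origin (TCP) lies on the centre line of the jaws, within the pads' length; the fingertips stand 25 mm ahead of it and the grasp point (between the pads) lies 6 mm ahead of it; x points along the fingers, y is the direction in which the jaws open and shut, and the axes are right-handed (so a half turn about x gives the same grasp; the last joint's range is limited). The gripper opens to 85 mm and grips with 20 to 120 N. Pads are 22 mm wide; open, the fingers measure 114 mm over their backs; the gripper's body (76 mm by 85 mm) begins 54 mm behind the grasp point. The pads swing forward as they close: fully open they stand 13 mm farther back than shut.
Start: joints at [-1.301, 0.628, 0.038, 1.517, -0.027, 0.996, -0.02], TCP at [214.168, 613.718, 256.313] pointing down, gripper open.
Joint ranges: [-3.06, 3.06], [-0.37, 2.12], [-1.25, 1.32], [0.18, 2.47], [-1.1, 4.24], [0.23, 1.98], [-2.94, 2.94]. Speed limits (rad/s): [2.57, 2.57, 3.14, 3.14, 3.14, 3.14, 3.14].

### API

Orientations are given as [roll, pitch, yaw] about the fixed x, y, z axes, in that order (R = Rz(yaw) Ry(pitch) Rx(roll)).
In Python, from cell import * gives the robot as it stands. The module is installed in compiled form; this text tells all that it offers.
- The arm moves only by the tool jog_arm, never from a script. Its argument "series" is a list of rows, each a list of 3 entries, a list of its own where there are three numbers: the turn, a rotation vector about the tool's x, y, z in degrees, then the shift along the tool's x, y, z in mm, then the gripper's target within -1 to 1 (shut at 1, half-way at 0, fully open at -1). In form: [[[rx, ry, rz], [dx, dy, dz], hand], ...]. A call has 1 to 8 rows; each row shifts and turns the commanded pose from where the row before left it, along the tool's axes as they then stand; what a row does not reach is not made up. A row lasts 1/8 s, in which the tool goes at most 62.5 mm and 10.7 degrees, less where a joint would pass 70% of its speed; a pose out of reach is approached as far as the arm can. A call is refused whole if a number of a shift passes 62.5 or a number of a turn 10.7, either way. A call with a gripper value outside its range is refused whole. The fingers move at their own pace and stop on an object; the grip force is fixed at half the most. Time passes only in rows, so rows that do not move let the fingers close. It gives the time, the measured TCP pose, the force and the opening at its end, in the units of the state.
- read_state(): the state, without advancing time (a new reading comes with each control period).
- get_image(name): name is "scene" or "top"; returns a dict with "img" (480x640x3 uint8, red, green, blue), "range_z" (480x640 float32, mm along the optical axis (not along the pixel's ray), 0 where there is no reading), "fovy" (degrees; the focal length in pixels is half the picture's height over the tangent of half this angle, whatever the lens; pixels are square), "cx", "cy" (the principal point, pixels), "cam_to_world" (4x4, takes a point from camera to world coordinates). Camera axes: x right, y up, looking along -z (the intrinsics and any distortion apply to the point x, -y, -z); pixel columns grow to the right and rows downward; lengths in mm; the calibration is good to about 2 mm. A picture is of the moment at which its call begins.
- finish_job(): hands the job in, once; it reports no verdict.
The state is a dict: "clock": time; "qpos": joint angles; "qd": joint speeds; "tau": joint torques, N m; "eef_pos": TCP position; "tool_rot": TCP orientation; "force": force on the tool from outside, world axes, zero at the start; "torque": the same for the moment, N m; "width": finger opening in mm.
Only numpy, scipy, OpenCV 4.12 (cv2) and the standard library are available. Lean on these libraries where they do the work, as an engineer would, in place of code of your own. Each camera call takes 0.05 s, during which the arm holds its last target. There are 200 camera calls.

## Working session

There is one attempt and no reset: what is moved stays moved. The work goes in short steps, Python scripts to look and compute and a tool call to move; the robot and the scene stay as the last step left them, time stands still between calls to the robot, and variables do not carry over. Pictures are saved under pics/ and viewed, about 8 in all and at most 12, crops included, and the job is handed in when it is done.

Besides the shell and the picture viewer there is one more tool, called after "Emit:" as a command line: name --argument value ..., lists and objects as JSON in quotes. jog_arm: Moves the arm, as the interface text tells. Its arguments: {"type":"object","properties":{"series":{"type":"array"}},"required":["series"]}

```bash
mkdir -p pics; cat > h.py <<'E'
from cell import *
import numpy as np, cv2
def snap(n,f):
    d=get_image(n); cv2.imwrite(f"pics/{f}.png",d["img"][:,:,::-1]); np.savez(f"{f}.npz",**d); return d
def ray(d,u,v):
    f=240/np.tan(np.radians(float(d["fovy"]))/2); T=d["cam_to_world"]
    r=T[:3,:3]@np.array([(u-d["cx"])/f,-(v-d["cy"])/f,-1.]); return T[:3,3],r
def onplane(d,u,v,z):
    o,r=ray(d,u,v); return o+r*(z-o[2])/r[2]
E
python3 - <<'E'
from h import *
for n in("top","scene"):
    d=snap(n,n+"0"); print(d.keys(),d["fovy"],d["cx"],d["cy"],d["cam_to_world"])
s=read_state();print(s)
E
```

```text
dict_keys(['img', 'range_z', 'fovy', 'cx', 'cy', 'cam_to_world']) 45.23069365185485 325.4641648299214 236.37429081691303 [[-8.30803766e-03  9.98338313e-01 -5.70227158e-02  3.51513781e+02]
 [-9.99908362e-01 -7.68451402e-03  1.11452349e-02  5.69959617e+01]
 [ 1.06885232e-02  5.71100854e-02  9.98310670e-01  1.25851121e+03]
 [ 0.00000000e+00  0.00000000e+00  0.00000000e+00  1.00000000e+00]]
dict_keys(['img', 'range_z', 'fovy', 'cx', 'cy', 'cam_to_world']) 53.52511894852464 322.16499952860084 232.34716625418088 [[-4.56824557e-01 -6.84534219e-01  5.68088221e-01  9.00999547e+02]
 [ 8.89547300e-01 -3.48579563e-01  2.95292889e-01  3.03977712e+02]
 [-4.11414362e-03  6.40238386e-01  7.68165270e-01  7.13513192e+02]
 [ 0.00000000e+00  0.00000000e+00  0.00000000e+00  1.00000000e+00]]
{'clock': 0.1, 'qpos': array([-1.30082768,  0.62926612,  0.0384532 ,  1.51827727, -0.02701045,
        0.99630503, -0.01999422]), 'qd': array([ 0.00030878, -0.00119585, -0.00026794, -0.0013026 ,  0.00071449,
       -0.00053471, -0.00108079]), 'tau': array([ 3.69338915e-03, -5.64530897e+01,  1.23080581e+00, -1.93974298e+01,
        1.12873170e-02,  5.35875370e-03,  3.28493797e-06]), 'eef_pos': array([213.97162418, 613.2158677 , 255.47010537]), 'tool_rot': array([-1.56232954,  1.56905867, -1.89810512]), 'force': array([ 0.53475872, -0.37486943, -0.50495879]), 'torque': array([ 0.01549937, -0.01835817, -0.00861504]), 'width': 85.31133222095492}
```

View pics/top0.png

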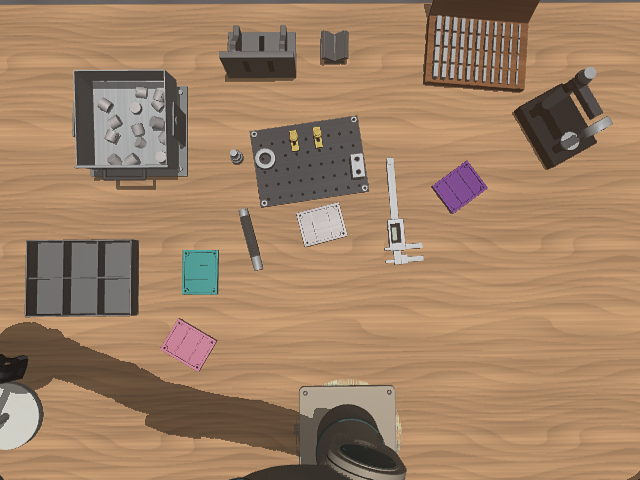

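View pics/scene0.png

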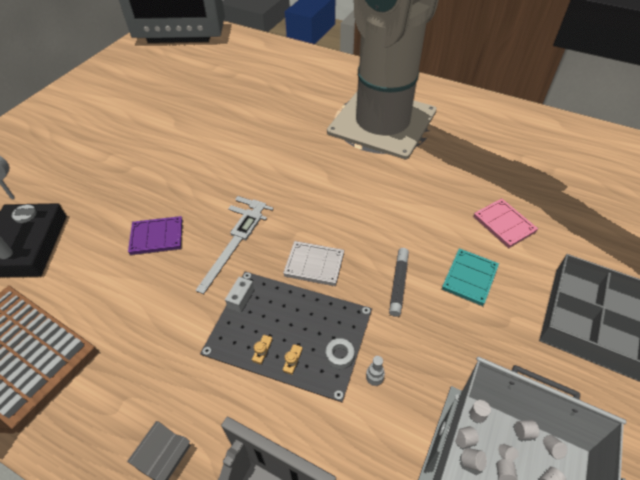

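The aluminium cover is at top (322,225), scene (315,263). The look-alikes are purple (460,187), turquoise (200,272) and pink (189,345). The aluminium one in front of the plate is the one I want. The plate is centred at top (309,161), with the stops at (294,140) and (318,137).

```bash
cat >> h.py <<'E'
def rect(d,mask,z):
    cs,_=cv2.findContours(mask.astype(np.uint8),cv2.RETR_EXTERNAL,cv2.CHAIN_APPROX_NONE)
    c=max(cs,key=cv2.contourArea)[:,0]
    P=np.array([onplane(d,u,v,z)[:2] for u,v in c],np.float32)
    return cv2.minAreaRect(P),cv2.boxPoints(cv2.minAreaRect(P)),c
E
python3 - <<'E'
from h import *
d=dict(np.load("top0.npz")); im=d["img"].astype(int); hsv=cv2.cvtColor(d["img"],cv2.COLOR_RGB2HSV)
def roi(m,x0,x1,y0,y1):
    o=np.zeros(m.shape,bool); o[y0:y1,x0:x1]=m[y0:y1,x0:x1]; return o
m=roi((hsv[...,1]<60)&(hsv[...,2]>120),288,355,195,255)
r,b,c=rect(d,m,12); print("cover",r,b)
m=roi((hsv[...,2]<110)&(hsv[...,1]<90),244,374,108,212)
m=cv2.morphologyEx(m.astype(np.uint8),cv2.MORPH_CLOSE,np.ones((9,9)))
r,b,c=rect(d,m,6); print("plate",r,b)
g=roi((hsv[...,1]>120)&(hsv[...,2]>90)&(hsv[...,0]<35),285,328,122,155)
n,l,st,ce=cv2.connectedComponentsWithStats(g.astype(np.uint8))
for i in range(1,n):
    if st[i,4]>15: print("brass",st[i],onplane(d,*ce[i],15))
crop=cv2.resize(d["img"][100:275,235:435],None,fx=4,fy=4-.6,interpolation=cv2.INTER_CUBIC)[:595]
cv2.imwrite("pics/crop.png",crop[:,:,::-1])
z=d["range_z"]
for u,v in((322,225),(309,175),(270,230)):
    o,rr=ray(d,u,v);print(o+rr*z[v,u])
for nme,u,v,h in(("plug a",243,210,10),("plug b",258,269,10),("cal top",390,158,5),("cal jaw",423,259,5),("cal left",387,262,5),("cal body",388,235,5),("jack",236,156,62),("ring",265,158,24),("block",358,166,32)): print(nme,onplane(d,u,v,h)[:2].round())
E
```

```text
cover ((449.680908203125, 51.82557678222656), (76.08543395996094, 95.7120132446289), 14.244897842407227) [[401.0321     88.84909  ]
 [424.58368    -3.9200506]
 [498.3297     14.802063 ]
 [474.77814   107.571205 ]]
plate ((588.6094360351562, 78.1530532836914), (172.22833251953125, 239.20077514648438), 8.21921443939209) [[486.28168  184.21399 ]
 [520.47797  -52.529797]
 [690.9372   -27.907883]
 [656.7409   208.8359  ]]
brass [313 127  10  21 134] [641.33879435  59.27245107  15.        ]
brass [289 130  10  21 132] [633.61460592 110.50497752  15.        ]
[447.79266748  50.36943827   8.04583378]
[558.32034035  77.99210097   3.94476554]
[438.33711494 164.19667956  -0.57757202]
plug a [482. 222.]
plug b [353. 189.]
cal top [ 595. -100.]
cal jaw [ 372. -169.]
cal left [366. -90.]
cal body [425. -93.]
jack [590. 230.]
ring [593. 172.]
block [572. -28.]
```

View pics/crop.png

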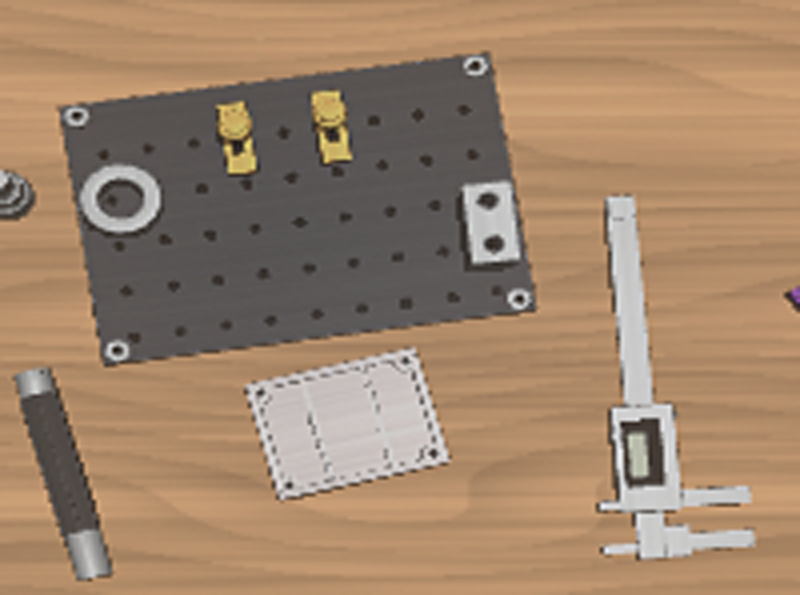

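```bash
cat >> h.py <<'E'
from scipy.spatial.transform import Rotation as Ro
PC=np.array([588.6,78.15,0]); PY=np.radians(8.22)
FX=np.array([[np.cos(PY),-np.sin(PY),0],[np.sin(PY),np.cos(PY),0],[0,0,1]])  # cols = fixture axes
def tool(): 
    s=read_state(); return s,Ro.from_euler("xyz",s["tool_rot"]).as_matrix(),np.array(s["eef_pos"])
def fix(p): return FX.T@(np.array(p)-PC)
def want(s_deg):  # tool x leaning s forward from down, tool z along +fixture x
    s=np.radians(s_deg); x=np.array([np.sin(s),0,-np.cos(s)]); z=np.array([np.cos(s),0,np.sin(s)]); y=np.cross(z,x)
    return FX@np.stack([x,y,z],1)
def plan(pf,s_deg,flip=False):
    """pf: TCP target in fixture frame; prints turn (deg, tool) and shift (tool axes)"""
    st,R,p=tool(); W=want(s_deg)
    if flip: W=W@np.diag([1,-1,-1])
    rv=np.degrees(Ro.from_matrix(R.T@W).as_rotvec()); dw=PC+FX@np.array(pf)-p
    return rv,R.T@dw,W.T@dw,dw
E
python3 - <<'E'
from h import *
s,R,p=tool(); print(R.round(3),fix(p))
for f in(0,1): print([x.round(1) for x in plan([-205,-6,120],0,f)])
E
```

```text
[[-0.001  0.33   0.944]
 [-0.002  0.944 -0.33 ]
 [-1.    -0.002  0.   ]] [-294.27885442  583.13108182  255.47010537]
[array([-27.5,  -0. ,   0.1]), array([ 136.3, -481.4,  350.9]), array([ 135.5, -589.1,   89.3]), array([ 172.6, -570.3, -135.5])]
[array([1.525e+02, 1.000e-01, 0.000e+00]), array([ 136.3, -481.4,  350.9]), array([135.5, 589.1, -89.3]), array([ 172.6, -570.3, -135.5])]
```

Emit:
jog_arm --series '[[[-9.2, 0, 0], [0, 0, 0], 1], [[-9.2, 0, 0], [0, 0, 0], 1], [[-9.1, 0, 0], [0, 0, 0], 1], [[0, 0, 0], [0, -50, 7], 1], [[0, 0, 0], [0, -50, 7], 1], [[0, 0, 0], [0, -50, 7], 1], [[0, 0, 0], [0, -50, 7], 1], [[0, 0, 0], [0, -50, 7], 1]]'

```text
clock: 1.1
eef_pos: [285.0, 369.5, 256.1]
tool_rot: [-1.962, 1.57, -1.818]
force: [0.2, -0.5, -0.1]
width: -0.3
```

Emit:
jog_arm --series '[[[0, 0, 0], [15, -50, 8], 1], [[0, 0, 0], [20, -50, 8], 1], [[0, 0, 0], [20, -50, 8], 1], [[0, 0, 0], [20, -50, 8], 1], [[0, 0, 0], [20, -50, 8], 1], [[0, 0, 0], [20, -50, 8], 1], [[0, 0, 0], [20, -39, 5], 1], [[0, 0, 0], [0, 0, 0], 1]]'

```text
clock: 2.1
eef_pos: [385.4, 40.4, 120.1]
tool_rot: [-2.781, 1.567, -2.643]
force: [-0.6, -0.3, 0.7]
width: -0.2
```

```bash
python3 - <<'E'
from h import *
s,R,p=tool(); print(s["clock"],s["qpos"].round(2),p,fix(p),s["width"],s["force"])
print([x.round(1) for x in plan([-203,-6,31],0)])
E
```

```text
2.1 [-0.13  0.54 -0.07  2.34  0.15  0.27  1.38] [385.43951684  40.36586247 120.10070422] [-206.47545554   -8.34920513  120.10070422] -0.16179284509509306 [-0.63360387 -0.34026149  0.72957606]
[array([-0.3, -0.2,  0.1]), array([89.1,  2.5,  3.7]), array([89.1,  2.3,  3.5]), array([  3.1,   2.8, -89.1])]
```

Emit:
jog_arm --series '[[[0, 0, 0], [30, 1, 3], 1], [[0, 0, 0], [30, 1, 3], 1], [[0, 0, 0], [18, 0, 2], 1], [[0, 0, 0], [0, 0, 0], 1], [[0, 0, 0], [11, 0, 0], 1], [[0, 0, 0], [0, 0, 0], 1]]'

```text
clock: 2.85
eef_pos: [388.6, 39.7, 57.8]
tool_rot: [-2.166, 1.551, -2.02]
force: [-1.1, 0.1, -0.5]
width: 0.0
```

```bash
python3 - <<'E'
from h import *
s,R,p=tool(); print(s["clock"],s["qpos"].round(2),p,fix(p),s["force"])
print([x.round(1) for x in plan([-193,-6,31],0)])
d=snap("scene","s1"); cv2.imwrite("pics/s1c.png",cv2.resize(d["img"][180:340,230:420],None,fx=4,fy=3.7,interpolation=cv2.INTER_CUBIC)[:,:,::-1])
E
```

```text
2.85 [ 0.02  0.71 -0.29  2.35  1.08  0.24  0.44] [388.55382792  39.707207    57.82641271] [-203.48731058   -9.44636066   57.82641271] [-1.1301449   0.14391172 -0.51913775]
[array([ 0.2, -0.6,  0.9]), array([26.6,  3.9, 10.8]), array([26.8,  3.4, 10.5]), array([  9.9,   4.9, -26.8])]
```

View pics/s1c.png

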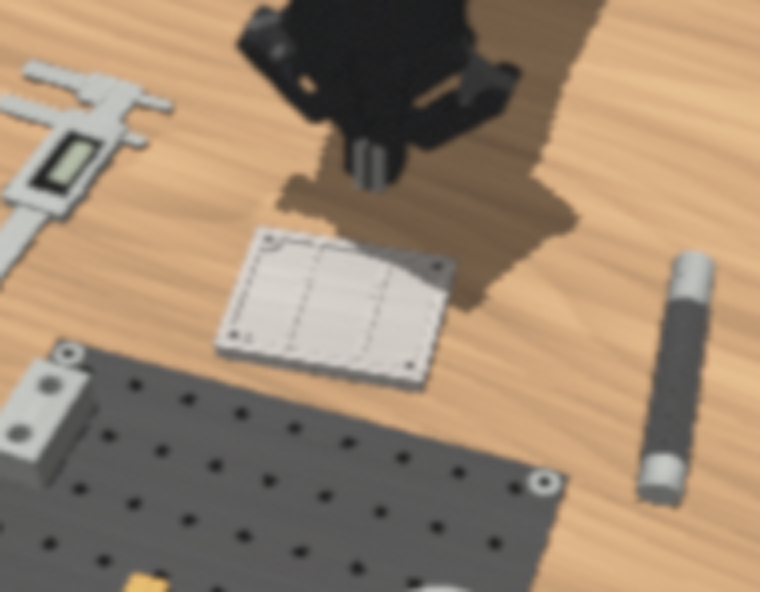

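The closed fingertips stand behind the cover's robot side and clear of it. Joint 6 is near its limit, so I'll come forward a little while descending.

Emit:
jog_arm --series '[[[0, -0.6, 0.9], [8, 3, 6], 1], [[0, 0, 0], [10, 0, 0], 1], [[0, 0, 0], [8, 0, 0], 1], [[0, 0, 0], [0, 0, 0], 1], [[0, 0, 0], [0, 0, 0], 1]]'

```text
clock: 3.52
eef_pos: [394.4, 43.0, 32.0]
tool_rot: [-1.304, 1.57, -1.159]
force: [0.4, -0.2, -0.8]
width: -0.1
```

```bash
python3 - <<'E'
from h import *
s,R,p=tool(); print(s["clock"],s["qpos"].round(3),p,fix(p),s["force"])
print([x.round(1) for x in plan([-193,-6,31],0)])
E
```

```text
3.525 [ 0.048  0.784 -0.334  2.349  1.417  0.237  0.111] [394.399411    43.03070732  31.95945938] [-197.22660724   -6.99277356   31.95945938] [ 0.43929304 -0.24954468 -0.80538764]
[array([0.1, 0. , 0.1]), array([1. , 1. , 4.2]), array([1. , 1. , 4.2]), array([ 4. ,  1.6, -1. ])]
```

Emit:
jog_arm --series '[[[0, 0, 0], [1, 1, 4], 1], [[0, 0, 0], [0, 0, 4], 1], [[0, 0, 0], [0, 0, 4], 1], [[0, 0, 0], [0, 0, 4], 1], [[0, 0, 0], [0, 0, 4], 1], [[0, 0, 0], [0, 0, 2], 1], [[0, 0, 0], [0, 0, 1], 1], [[0, 0, 0], [0, 0, 0], 1]]'

```text
clock: 4.53
eef_pos: [416.9, 47.2, 30.3]
tool_rot: [-1.862, 1.57, -1.717]
force: [-2.2, -0.6, 0.7]
width: 0.0
```

```bash
python3 - <<'E'
from h import *
s,R,p=tool(); print(s["clock"],s["qpos"].round(3),p,fix(p),FX.T@s["force"],s["torque"])
d=snap("top","t2"); im=d["img"]; hsv=cv2.cvtColor(im,cv2.COLOR_RGB2HSV)
cv2.imwrite("pics/t2c.png",cv2.resize(im[120:280,240:420],None,fx=4,fy=3.7,interpolation=cv2.INTER_CUBIC)[:,:,::-1])
E
```

```text
4.525 [ 0.092  0.802 -0.399  2.287  1.259  0.298  0.276] [416.91577857  47.24746744  30.34654174] [-174.33867536   -6.03859946   30.34654174] [-2.24934577 -0.28630828  0.74175377] [-0.02910048  0.3802239  -0.00515756]
```

View pics/t2c.png

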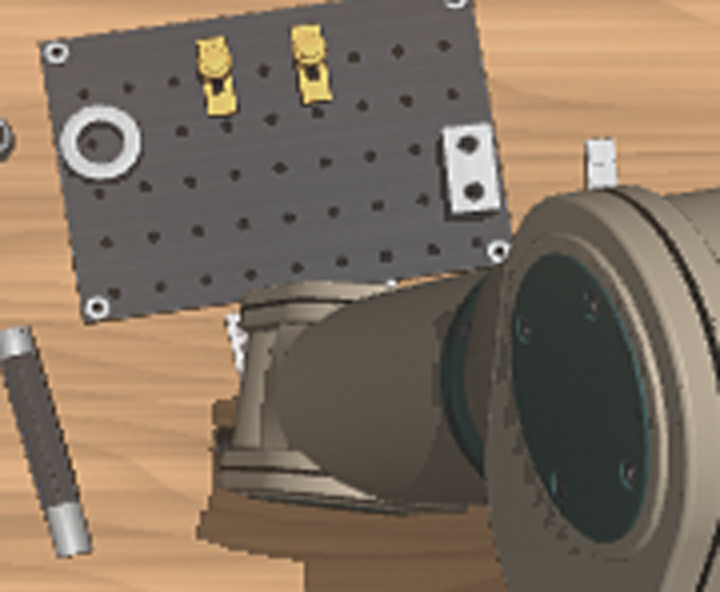

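The arm hides most of the cover from the top camera, though its left edge shows near crop (235,335). From here I'll use the force reading.

Emit:
jog_arm --series '[[[0, 0, 0], [0, 0, 1], 1], [[0, 0, 0], [0, 0, 1], 1], [[0, 0, 0], [0, 0, 1], 1], [[0, 0, 0], [0, 0, 1], 1], [[0, 0, 0], [0, 0, 0], 1]]'

```text
clock: 5.2
eef_pos: [418.5, 47.6, 30.2]
tool_rot: [-2.935, 1.567, -2.79]
force: [-7.0, 0.2, 3.8]
width: -0.0
```

```bash
python3 - <<'E'
from h import *
s,R,p=tool(); print(s["clock"],p,fix(p),FX.T@s["force"],s["torque"])
d=snap("scene","s3"); cv2.imwrite("pics/s3c.png",cv2.resize(d["img"][200:340,230:400],None,fx=4.6,fy=4.2,interpolation=cv2.INTER_CUBIC)[:,:,::-1])
E
```

```text
5.2 [418.45340858  47.6075161   30.22512006] [-172.76536461   -5.90209156   30.22512006] [-6.91045191  1.22018396  3.79345024] [-0.01597539  1.47309992 -0.00337105]
```

View pics/s3c.png

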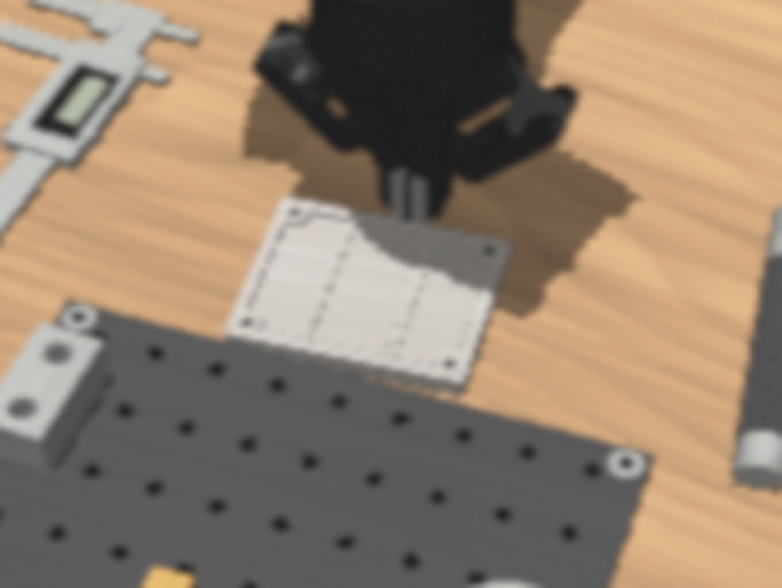

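Emit:
jog_arm --series '[[[0, 0, 0], [0, 0, 1], 1], [[0, 0, 0], [0, 0, 1], 1], [[0, 0, 0], [0, 0, 1], 1], [[0, 0, 0], [0, 0, 0], 1]]'

```text
clock: 5.75
eef_pos: [418.8, 47.7, 30.1]
tool_rot: [-3.006, 1.563, -2.861]
force: [-12.1, 1.0, 8.6]
width: -0.0
```

```bash
cat >> h.py <<'E'
def rep():
    s,R,p=tool(); w=R[:,0]; tip=p+25*w+11*R[:,2]
    print("t",s["clock"],"fix",fix(p).round(1),"corner",fix(tip).round(1),"F",(FX.T@s["force"]).round(1),"dR",plan([0,0,0],0)[0].round(1))
E
python3 - <<'E'
from h import *
rep()
d=snap("scene","s4"); cv2.imwrite("pics/s4c.png",cv2.resize(d["img"][200:340,230:400],None,fx=4.6,fy=4.2,interpolation=cv2.INTER_CUBIC)[:,:,::-1])
im=d["img"]; hsv=cv2.cvtColor(im,cv2.COLOR_RGB2HSV)
m=np.zeros(im.shape[:2],bool); m[240:300,270:350]=((hsv[...,1]<40)&(hsv[...,2]>120))[240:300,270:350]
cs,_=cv2.findContours(m.astype(np.uint8),0,1); c=max(cs,key=cv2.contourArea)[:,0]
P=np.array([fix(onplane(d,u,v,12)) for u,v in c]); 
# far edge: points with max x per y bin
for y in range(-50,45,12):
    q=P[abs(P[:,1]-y)<6]; print(y, q[:,0].max().round(1) if len(q) else None)
E
```

```text
t 5.75 fix [-172.4   -5.8   30.1] corner [-161.6   -5.8    5. ] F [-11.8   2.7   8.6] dR [ 0.1 -0.4  0.1]
-50 -82.0
-38 -82.9
-26 -83.5
-14 -83.8
-2 -85.0
10 -85.3
22 -86.4
34 -86.7
```

View pics/s4c.png

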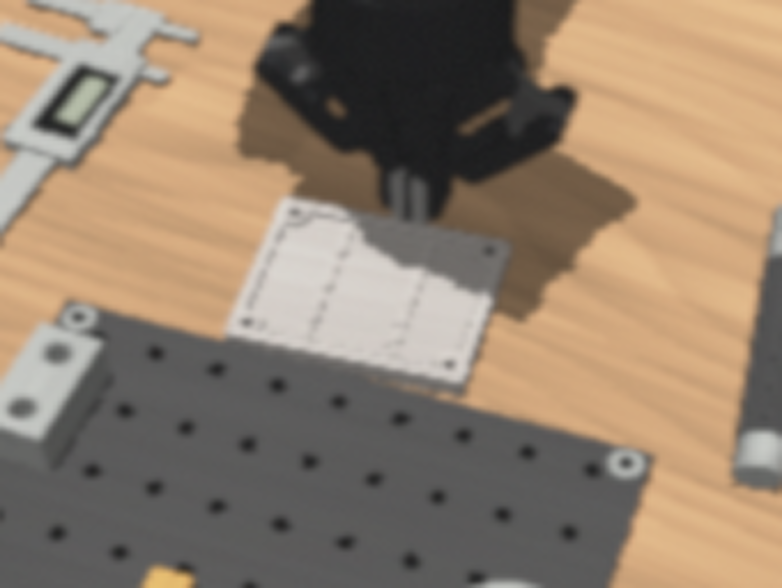

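The cover's right far corner (crop (230,335)) touches the plate, and a small gap remains near (460,390), about 3° off parallel. I'll back off and push on the left half to close it.

Emit:
jog_arm --series '[[[0, 0, 0], [0, 0, -6], 1], [[0, 0, 0], [-2, 0, -4], 1], [[0, 0, 0], [0, 12, 0], 1], [[0, 0, 0], [0, 11, 0], 1], [[0, 0, 0], [0, 0, 3], 1], [[0, 0, 0], [0, 0, 3], 1], [[0, 0, 0], [0, 0, 2], 1], [[0, 0, 0], [0, 0, 0], 1]]'

```text
clock: 6.8
eef_pos: [418.1, 70.7, 32.2]
tool_rot: [-3.059, 1.57, -2.915]
force: [-2.4, 1.2, -0.4]
width: -0.1
```

```bash
python3 - <<'E'
from h import *
rep()
E
```

```text
t 6.8 fix [-169.8   17.    32.2] corner [-158.9   17.     7.2] F [-2.2  1.5 -0.4] dR [ 0.1 -0.1  0. ]
```

Emit:
jog_arm --series '[[[0, 0, 0], [0, 0, 1], 1], [[0, 0, 0], [0, 0, 1], 1], [[0, 0, 0], [0, 0, 1], 1], [[0, 0, 0], [0, 0, 0], 1]]'

```text
clock: 7.3
eef_pos: [418.3, 70.7, 32.1]
tool_rot: [-2.957, 1.566, -2.811]
force: [-7.7, 1.5, 3.5]
width: -0.1
```

```bash
python3 - <<'E'
from h import *
rep()
d=snap("scene","s5"); cv2.imwrite("pics/s5c.png",cv2.resize(d["img"][200:340,230:400],None,fx=4.6,fy=4.2,interpolation=cv2.INTER_CUBIC)[:,:,::-1])
im=d["img"]; hsv=cv2.cvtColor(im,cv2.COLOR_RGB2HSV)
m=np.zeros(im.shape[:2],bool); m[240:300,270:350]=((hsv[...,1]<40)&(hsv[...,2]>120))[240:300,270:350]
cs,_=cv2.findContours(m.astype(np.uint8),0,1); c=max(cs,key=cv2.contourArea)[:,0]
P=np.array([fix(onplane(d,u,v,12)) for u,v in c]); 
for y in range(-50,45,12):
    q=P[abs(P[:,1]-y)<6]; print(y, q[:,0].max().round(1) if len(q) else None)
E
```

```text
t 7.3 fix [-169.6   17.    32.1] corner [-158.7   17.     7.1] F [-7.4  2.6  3.5] dR [ 0.1 -0.3  0.1]
-50 -82.6
-38 -82.3
-26 -82.3
-14 -82.1
-2 -82.2
10 -82.2
22 -82.5
34 -82.3
```

View pics/s5c.png

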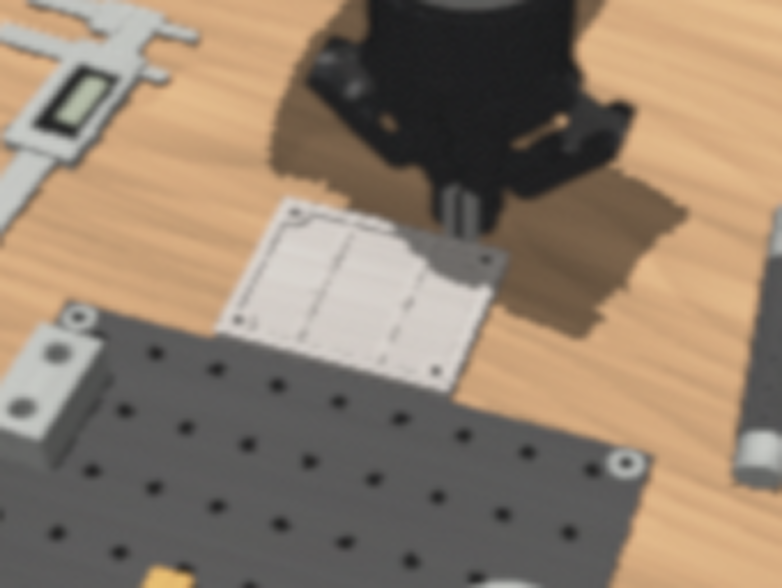

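The far side is now flush with the plate edge (82.3 mm at every sample, ±0.2) at crop (220,330)–(450,390). Contact puts the plate edge about 2.4 mm further forward than my first measurement, so I'll correct for that and centre the finger on the cover.

```bash
cat >> h.py <<'E'
PC=PC+FX@np.array([2.4,0,0])
def arc(th0,th1,n,s0,s1,rho):
    """rows (tool axes) moving the front tip corner on the arc about the edge, lean s"""
    def pose(th,s):
        t=np.radians(th); W=want(s); c=np.array([-85-rho*np.cos(t),0,6+rho*np.sin(t)])
        return W, FX@c-W@np.array([25,0,11.])
    W,p=pose(th0,s0)
    for i in range(1,n+1):
        W2,p2=pose(th0+(th1-th0)*i/n,s0+(s1-s0)*i/n)
        print("turn",np.degrees(Ro.from_matrix(W.T@W2).as_rotvec()).round(1),"d(before)",(W.T@(p2-p)).round(1),"d(after)",(W2.T@(p2-p)).round(1)); W,p=W2,p2
E
python3 - <<'E'
from h import *
d=dict(np.load("s5.npz")); hsv=cv2.cvtColor(d["img"],cv2.COLOR_RGB2HSV)
m=np.zeros((480,640),bool); m[240:300,270:350]=((hsv[...,1]<40)&(hsv[...,2]>120))[240:300,270:350]
cs,_=cv2.findContours(m.astype(np.uint8),0,1); c=max(cs,key=cv2.contourArea)[:,0]
P=np.array([fix(onplane(d,u,v,12)) for u,v in c]); print(P.min(0),P.max(0))
rep(); arc(0,40,8,0,8,76)
E
```

```text
[-163.58980336  -56.85777055   12.        ] [-84.53717344  40.07041701  12.        ]
t 7.35 fix [-172.    17.    32.1] corner [-161.1   17.     7.1] F [-7.8  1.9  3. ] dR [ 0.1 -0.3  0.1]
turn [-0. -1.  0.] d(before) [-6.4 -0.  -0.1] d(after) [-6.4 -0.  -0. ]
turn [ 0. -1. -0.] d(before) [-6.4  0.   0.5] d(after) [-6.4  0.   0.7]
turn [-0. -1. -0.] d(before) [-6.2 -0.   1.2] d(after) [-6.2 -0.   1.3]
turn [-0. -1.  0.] d(before) [-6.   0.   1.9] d(after) [-6.  0.  2.]
turn [ 0. -1. -0.] d(before) [-5.7  0.   2.5] d(after) [-5.7  0.   2.6]
turn [-0. -1. -0.] d(before) [-5.4 -0.   3.1] d(after) [-5.3 -0.   3.2]
turn [ 0. -1.  0.] d(before) [-5.   0.   3.7] d(after) [-4.9  0.   3.8]
turn [-0. -1.  0.] d(before) [-4.5 -0.   4.2] d(after) [-4.5 -0.   4.3]
```

Emit:
jog_arm --series '[[[0, 0, 0], [1, 0, -6], 1], [[0, 0, 0], [0, -13, 0], 1], [[0, 0, 0], [0, -12.4, 0], 1], [[0, 0, 0], [0, 0, 3], 1], [[0, 0, 0], [0, 0, 3], 1], [[0, 0, 0], [0, 0, 1], 1], [[0, 0, 0], [0, 0, 1], 1], [[0, 0, 0], [0, 0, 0], 1]]'

```text
clock: 8.35
eef_pos: [422.3, 43.2, 31.0]
tool_rot: [-2.568, 1.56, -2.425]
force: [-10.3, -5.6, 6.7]
width: -0.2
```

```bash
python3 - <<'E'
from h import *
rep()
E
```

```text
t 8.35 fix [-171.9  -10.8   31. ] corner [-161.2  -10.9    5.9] F [-10.9  -4.1   6.7] dR [-0.  -0.5  0.3]
```

Emit:
jog_arm --series '[[[0, -1, 0], [-6.4, 0, 0], 1], [[0, -1, 0], [-6.4, 0, 0.6], 1], [[0, -1, 0], [-6.2, 0, 1.2], 1], [[0, -1, 0], [-6, 0, 1.9], 1], [[0, 0, 0], [0, 0, 0], 1]]'

```text
clock: 8.98
eef_pos: [426.7, 44.2, 56.2]
tool_rot: [-0.076, 1.507, 0.067]
force: [-7.3, -4.6, 3.0]
width: 0.0
```

```bash
python3 - <<'E'
from h import *
rep()
d=snap("scene","s6"); cv2.imwrite("pics/s6c.png",cv2.resize(d["img"][200:340,230:400],None,fx=4.6,fy=4.2,interpolation=cv2.INTER_CUBIC)[:,:,::-1])
E
```

```text
t 8.975 fix [-167.4  -10.5   56.2] corner [-154.9  -10.6   32. ] F [-7.9 -3.5  3. ] dR [-0.   3.7  0.3]
```

View pics/s6c.png

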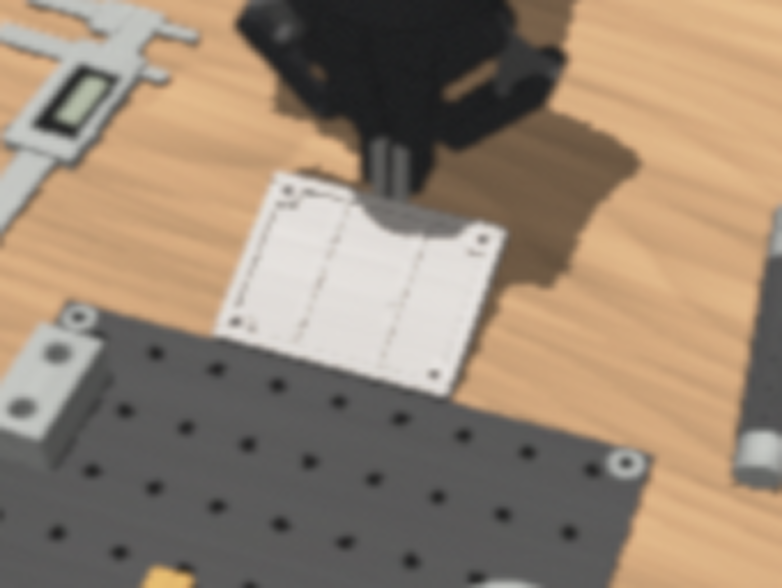

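The cover is tipping cleanly (about 20°), its lower side still on the plate edge at crop (220,330)–(450,390). Contact force is about 8 N towards the edge. I'll carry on along the arc.

```bash
python3 - <<'E'
from h import *
arc(20,60,8,4,12,75.5); print(); arc(60,100,8,12,20,75.5)
E
```

```text
turn [ 0. -1. -0.] d(before) [-5.7 -0.   2.5] d(after) [-5.7 -0.   2.6]
turn [-0. -1. -0.] d(before) [-5.4  0.   3.1] d(after) [-5.3  0.   3.2]
turn [ 0. -1.  0.] d(before) [-5.   0.   3.7] d(after) [-4.9  0.   3.8]
turn [-0. -1.  0.] d(before) [-4.5 -0.   4.2] d(after) [-4.4 -0.   4.3]
turn [-0. -1.  0.] d(before) [-4.   0.   4.6] d(after) [-3.9  0.   4.7]
turn [ 0. -1.  0.] d(before) [-3.4 -0.   5.1] d(after) [-3.4 -0.   5.1]
turn [-0. -1. -0.] d(before) [-2.8 -0.   5.4] d(after) [-2.8 -0.   5.5]
turn [-0. -1. -0.] d(before) [-2.2  0.   5.7] d(after) [-2.1  0.   5.7]

turn [-0. -1.  0.] d(before) [-1.6 -0.   5.9] d(after) [-1.5 -0.   5.9]
turn [ 0. -1. -0.] d(before) [-0.9 -0.   6.1] d(after) [-0.8 -0.   6.1]
turn [-0. -1.  0.] d(before) [-0.2 -0.   6.1] d(after) [-0.1 -0.   6.1]
turn [ 0. -1.  0.] d(before) [0.5 0.  6.1] d(after) [0.6 0.  6.1]
turn [-0. -1.  0.] d(before) [ 1.2 -0.   6.1] d(after) [ 1.3 -0.   6.1]
turn [-0. -1. -0.] d(before) [1.8 0.  5.9] d(after) [1.9 0.  5.9]
turn [ 0. -1.  0.] d(before) [ 2.5 -0.   5.7] d(after) [ 2.6 -0.   5.7]
turn [-0. -1. -0.] d(before) [3.1 0.  5.5] d(after) [3.2 0.  5.4]
```

Emit:
jog_arm --series '[[[0, -1, 0], [-5.6, 0, 2.6], 1], [[0, -1, 0], [-5.3, 0, 3.2], 1], [[0, -1, 0], [-4.9, 0, 3.8], 1], [[0, -1, 0], [-4.4, 0, 4.3], 1], [[0, 0, 0], [0, 0, 0], 1]]'

```text
clock: 9.65
eef_pos: [439.1, 46.0, 77.8]
tool_rot: [-0.033, 1.436, 0.109]
force: [-7.5, -4.3, 7.1]
width: 0.1
```

```bash
python3 - <<'E'
from h import *
rep()
E
```

```text
t 9.65 fix [-155.   -10.4   77.8] corner [-140.7  -10.5   54.5] F [-8.1 -3.2  7.1] dR [-0.   7.7  0.3]
```

Emit:
jog_arm --series '[[[0, -1, 0], [-3.9, 0, 4.6], 1], [[0, -1, 0], [-3.4, 0, 5], 1], [[0, -1, 0], [-2.8, 0, 5.3], 1], [[0, -1, 0], [-2.1, 0, 5.6], 1], [[0, 0, 0], [0, 0, 0], 1]]'

```text
clock: 10.28
eef_pos: [457.9, 48.7, 93.8]
tool_rot: [-0.022, 1.364, 0.12]
force: [-10.0, -5.7, 16.7]
width: 0.2
```

```bash
python3 - <<'E'
from h import *
rep()
E
```

```text
t 10.275 fix [-135.9  -10.4   93.8] corner [-120.   -10.6   71.6] F [-10.8  -4.2  16.7] dR [-0.  11.9  0.3]
```

Emit:
jog_arm --series '[[[0, -1, 0], [-2.2, 0, 5.6], 1], [[0, -1, 0], [-1.4, 0, 5.8], 1], [[0, -1, 0], [-0.5, 0, 6], 1], [[0, -1, 0], [0.4, 0, 6], 1], [[0, 0, 0], [0, 0, 0], 1]]'

```text
clock: 10.9
eef_pos: [483.4, 52.4, 103.5]
tool_rot: [-0.016, 1.288, 0.126]
force: [-1.3, -4.7, 9.4]
width: 0.1
```

```bash
python3 - <<'E'
from h import *
rep()
d=snap("scene","s7"); cv2.imwrite("pics/s7c.png",cv2.resize(d["img"][180:340,220:400],None,fx=4.4,fy=3.7,interpolation=cv2.INTER_CUBIC)[:,:,::-1])
E
```

```text
t 10.9 fix [-110.2  -10.4  103.5] corner [-92.7 -10.6  82.5] F [-2.  -4.5  9.4] dR [-0.1 16.2  0.3]
```

View pics/s7c.png

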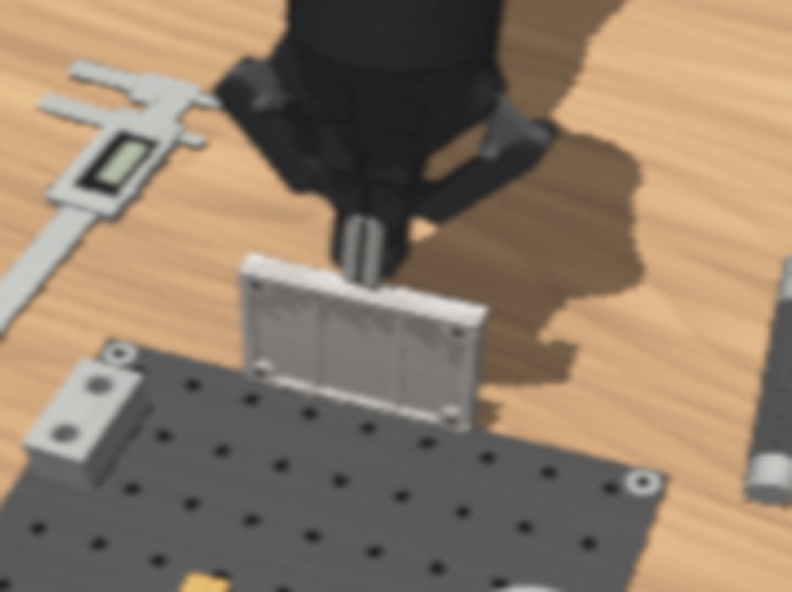

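The cover stands nearly upright on the plate edge (about 84°), held at its top by the fingertips at crop (365,280). I'll push it past upright.

Emit:
jog_arm --series '[[[0, -1, 0], [0.8, 0, 6], 1], [[0, -1, 0], [1.2, 0, 6], 1], [[0, -1, 0], [1.5, 0, 6], 1], [[0, -1, 0], [1.5, 0, 6], 1], [[0, 0, 0], [1, 0, 6], 1], [[0, 0, 0], [0, 0, 4], 1], [[0, 0, 0], [0, 0, 0], 1]]'

```text
clock: 11.82
eef_pos: [515.9, 59.6, 107.6]
tool_rot: [-0.002, 1.222, 0.143]
force: [0.1, 0.6, -0.5]
width: -0.1
```

```bash
python3 - <<'E'
from h import *
rep()
d=snap("scene","s8"); cv2.imwrite("pics/s8c.png",cv2.resize(d["img"][180:360,190:400],None,fx=3.8,fy=3.3,interpolation=cv2.INTER_CUBIC)[:,:,::-1])
E
```

```text
t 11.825 fix [-77.   -8.  107.6] corner [-58.1  -8.   87.9] F [ 0.1  0.6 -0.5] dR [ 0.1 20.   0. ]
```

View pics/s8c.png

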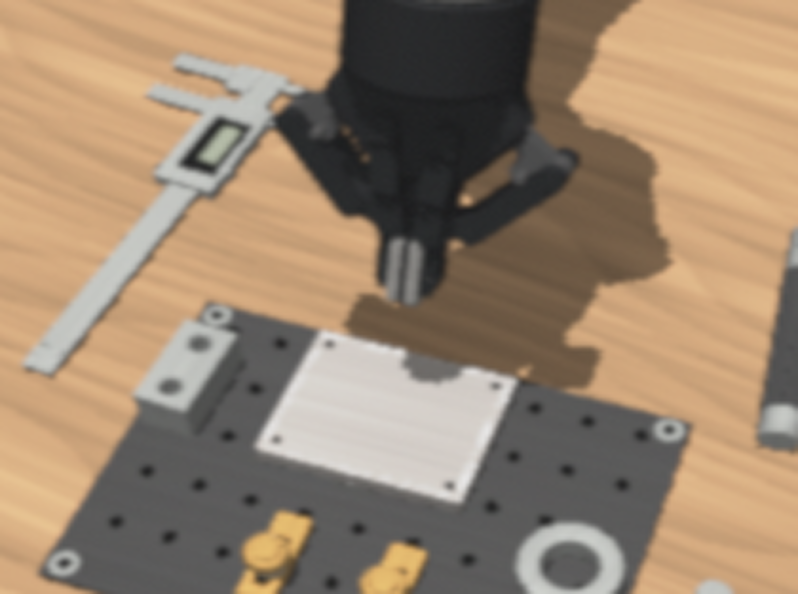

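The cover lies turned over, plain side up, on the plate near crop (385,415), roughly parallel to it. Next I'll measure it, bring the tool back behind it and push.

```bash
cat >> h.py <<'E'
def cov(d):
    hsv=cv2.cvtColor(d["img"],cv2.COLOR_RGB2HSV); m=((hsv[...,1]<40)&(hsv[...,2]>160)).astype(np.uint8)
    cs,_=cv2.findContours(m,0,1)
    for c in cs:
        if cv2.contourArea(c)<600: continue
        P=np.array([fix(onplane(d,u,v,18))[:2] for u,v in c[:,0]],np.float32); r=cv2.minAreaRect(P)
        if abs(r[0][0]+40)<50 and abs(r[0][1])<40: print("cover fix",np.round(r[0],1),np.round(r[1],1),round(r[2],1),"min/max",P.min(0),P.max(0))
E
python3 - <<'E'
from h import *
cov(dict(np.load("s8.npz")))
st,R,p=tool()
print([x.round(1) for x in plan([-110,-8,110],0)])
E
```

```text
cover fix [-41.2  -9.5] [76.6 96.1] 0.1 min/max [-79.48376  -57.444767] [-2.8116968 38.65649  ]
[array([ 0.1, 20. ,  0. ]), array([-13.5,   0. , -29.8]), array([ -2.5,  -0. , -32.6]), array([-32.3,  -4.7,   2.5])]
```

Emit:
jog_arm --series '[[[0, 10, 0], [0, 0, 0], 1], [[0, 10, 0], [-3, 0, 0], 1], [[0, 0, 0], [0, 0, -17], 1], [[0, 0, 0], [0, -1, -16], 1], [[0, 0, 0], [30, 0, 0], 1], [[0, 0, 0], [25, 0, 0], 1], [[0, 0, 0], [18, 0, 0], 1], [[0, 0, 0], [0, 0, 0], 1]]'

```text
clock: 12.88
eef_pos: [497.1, 31.3, 25.7]
tool_rot: [-0.274, 1.34, -0.134]
force: [-6.3, -1.1, 20.3]
width: -0.3
```

```bash
python3 - <<'E'
from h import *
rep(); cov(get_image("scene")); print([x.round(1) for x in plan([-62,-9.5,35],0)])
E
```

```text
t 12.875 fix [-99.7 -33.2  25.7] corner [-83.4 -34.8   3.8] F [-6.4 -0.2 20.3] dR [-0.2 12.7  3.6]
cover fix [-41.2  -9.5] [76.6 96.1] 0.1 min/max [-79.48376  -57.444767] [-2.8116968 38.65649  ]
[array([-0.2, 12.7,  3.6]), array([-2.2, 23.5, 38.9]), array([-9.2, 23.7, 37.7]), array([33.9, 28.9,  9.2])]
```

The arm hasn't followed: it still leans about 13°, sits 25 mm to the side, and the tip presses on the plate or bench with 20 N. The cover hasn't moved. I'll go up and check the joints.

Emit:
jog_arm --series '[[[0, 0, 0], [-20, 0, -4], 1], [[0, 0, 0], [-20, 0, -4], 1], [[0, 0, 0], [-15, 0, 0], 1], [[0, 0, 0], [0, 0, 0], 1], [[0, 0, 0], [0, 0, 0], 1]]'

```text
clock: 13.55
eef_pos: [478.2, 31.7, 76.2]
tool_rot: [-0.273, 1.34, -0.134]
force: [0.3, 0.9, -0.8]
width: -0.2
```

```bash
python3 - <<'E'
from h import *
rep();s=read_state(); print(s["qpos"].round(2),s["qd"].round(2)); print([x.round(1) for x in plan([-110,-9.5,80],0)])
E
```

```text
t 13.55 fix [-118.3  -30.2   76.2] corner [-102.1  -31.7   54.3] F [ 0.4  0.8 -0.8] dR [-0.2 12.7  3.6]
[ 0.13  0.71 -0.45  2.31  1.75  0.36 -0.19] [ 0.    0.01 -0.   -0.   -0.   -0.    0.  ]
[array([-0.2, 12.7,  3.6]), array([-3.1, 20.5,  9. ]), array([-3.8, 20.7,  8.3]), array([ 5.3, 21.6,  3.8])]
```

Emit:
jog_arm --series '[[[0, 4.2, 1.2], [0, 3, 0], 1], [[0, 4.2, 1.2], [0, 4, 0], 1], [[0, 4.2, 1.2], [0, 4, 2], 1], [[0, 0, 0], [-1, 5, 3], 1], [[0, 0, 0], [-1, 5, 3], 1], [[0, 0, 0], [0, 0, 0], 1]]'

```text
clock: 14.3
eef_pos: [480.9, 47.7, 77.0]
tool_rot: [-0.54, 1.519, -0.4]
force: [0.3, -0.0, 0.2]
width: 0.1
```

```bash
python3 - <<'E'
from h import *
rep();s=read_state(); print(s["qpos"].round(2)); print([x.round(1) for x in plan([-110,-9.5,35],0)])
E
```

```text
t 14.3 fix [-113.3  -14.7   77. ] corner [-101.2  -15.4   52.5] F [ 0.3 -0.1  0.2] dR [-0.2  2.5  1.5]
[ 0.18  0.74 -0.53  2.14  0.96  0.47  0.59]
[array([-0.2,  2.5,  1.5]), array([41.9,  6.3,  1.4]), array([42. ,  5.2,  3.3]), array([  2.5,   5.6, -42. ])]
```

Emit:
jog_arm --series '[[[0, 2.5, 1.5], [0, 0, 0], 1], [[0, 0, 0], [10, 3, 1], 1], [[0, 0, 0], [12, 2, 1], 1], [[0, 0, 0], [12, 0, 1], 1], [[0, 0, 0], [8, 0, 0], 1], [[0, 0, 0], [0, 0, 0], 1]]'

```text
clock: 15.05
eef_pos: [483.0, 52.5, 34.4]
tool_rot: [-2.708, 1.57, -2.569]
force: [0.2, -0.5, 0.6]
width: -0.1
```

```bash
python3 - <<'E'
from h import *
rep(); print([x.round(1) for x in plan([-62,-9.5,35],0)])
E
```

```text
t 15.05 fix [-110.5  -10.3   34.4] corner [-99.6 -10.3   9.4] F [ 0.2 -0.6  0.6] dR [-0.3 -0.1  0. ]
[array([-0.3, -0.1,  0. ]), array([-0.6,  1. , 48.5]), array([-0.6,  0.8, 48.5]), array([47.9,  7.7,  0.6])]
```

Emit:
jog_arm --series '[[[0, 0, 0], [-1, 1, 8], 1], [[0, 0, 0], [0, 0, 6], 1], [[0, 0, 0], [0, 0, 6], 1], [[0, 0, 0], [0, 0, 6], 1], [[0, 0, 0], [0, 0, 6], 1], [[0, 0, 0], [0, 0, 5], 1], [[0, 0, 0], [0, 0, 4], 1], [[0, 0, 0], [0, 0, 2], 1]]'

```text
clock: 16.05
eef_pos: [526.4, 59.4, 36.1]
tool_rot: [0.084, 1.57, 0.222]
force: [-1.2, -0.8, 0.1]
width: 0.1
```

```bash
python3 - <<'E'
from h import *
rep(); cov(get_image("scene"))
E
```

```text
t 16.05 fix [-66.6  -9.7  36.1] corner [-55.6  -9.7  11.1] F [-1.3 -0.7  0.1] dR [-0.3  0.  -0. ]
cover fix [-18.5  -9.4] [95.9 76.1] 89.6 min/max [-56.82698 -57.62045] [19.452106 38.356792]
```

Emit:
jog_arm --series '[[[0, 0, 0], [0, 0, 2], 1], [[0, 0, 0], [0, 0, 2], 1], [[0, 0, 0], [0, 0, 1], 1], [[0, 0, 0], [0, 0, 1], 1], [[0, 0, 0], [0, 0, 1], 1], [[0, 0, 0], [0, 0, 0], 1]]'

```text
clock: 16.85
eef_pos: [530.8, 59.9, 36.0]
tool_rot: [-2.841, 1.567, -2.702]
force: [-7.7, -1.0, 4.6]
width: -0.0
```

```bash
python3 - <<'E'
from h import *
rep(); cov(get_image("scene"))
E
```

```text
t 16.85 fix [-62.3  -9.8  36. ] corner [-51.4  -9.9  11. ] F [-7.7  0.1  4.6] dR [-0.3 -0.2  0.1]
cover fix [-14.   -9.9] [96.6 76. ] 89.2 min/max [-52.51451  -58.249634] [24.13576  38.054363]
```

It's against the stops: 7.7 N, with the finger at -51.4 mm against an expected -51. One more firm press, then I'll back off.

Emit:
jog_arm --series '[[[0, 0, 0], [-1, 0, 1], 1], [[0, 0, 0], [0, 0, 1], 1], [[0, 0, 0], [0, 0, 0], 1], [[0, 0, 0], [0, 0, -4], 1], [[0, 0, 0], [0, 0, -8], 1], [[0, 0, 0], [0, 0, -12], 1], [[0, 0, 0], [-20, 0, -12], 1], [[0, 0, 0], [-25, 0, -8], 1]]'

```text
clock: 17.9
eef_pos: [490.2, 54.5, 82.4]
tool_rot: [-2.557, 1.57, -2.418]
force: [-0.1, 0.3, -0.3]
width: -0.1
```

Emit:
jog_arm --series '[[[0, 0, 0], [-25, 0, 0], 1], [[0, 0, 0], [-25, 0, 0], 1], [[0, 0, 0], [-25, 0, 0], 1], [[0, 0, 0], [0, 0, 0], 1]]'

```text
clock: 18.4
eef_pos: [492.3, 54.7, 158.7]
tool_rot: [-0.097, 1.566, 0.041]
force: [0.3, 0.3, 0.7]
width: -0.4
```

```bash
python3 - <<'E'
from h import *
rep(); d=snap("scene","s9"); cov(d); t=snap("top","t9")
a=d["img"][190:370,190:400]; b=t["img"][100:280,230:430]
cv2.imwrite("pics/f.png",np.vstack([cv2.resize(a,(700,290),interpolation=2),cv2.resize(b,(700,305),interpolation=2)])[:,:,::-1])
E
```

```text
t 18.4 fix [-101.1   -9.4  158.7] corner [-90.   -9.5 133.8] F [0.4 0.3 0.7] dR [-0.3  0.3  0. ]
cover fix [-14.2 -10. ] [96.7 76.9] 90.0 min/max [-52.65654  -58.330814] [24.249262 38.356792]
```

View pics/f.png

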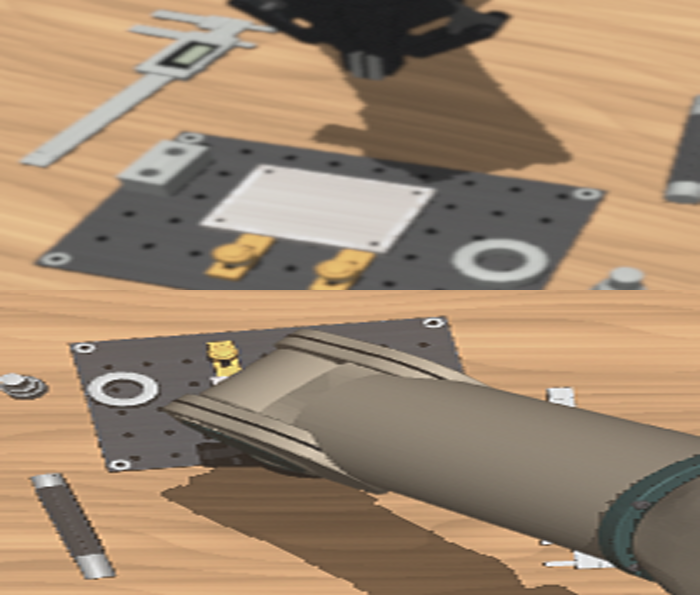

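The cover is plain side up, its far side against both bronze stops at (245,235) and (345,250), and the gauges haven't moved. I'm handing it in.

```bash
python3 -c "
from cell import *
print(finish_job())"
```

```text
the job is handed in; nothing more can be done
None
```

I pushed the cover against the plate's front edge, squared it there, tipped it up and over by fingertip friction at mostly 8–20 N, and pushed it to both stops. I handed it in at about 18.4 s; the system gave no verdict.

**Final checks:**
- **Position:** the last picture puts the cover's centre at x = −14.2 mm and y = −10.0 mm in the plate's frame, with its sides parallel to the plate within measurement. All are inside the limits.
- **Contact with the stops:** the push ended in a clear rise in force, 7.7 N, with the fingertip at −51.4 mm where −51 was expected. The last picture shows the cover touching both stops.
- **Surroundings:** the gauges and tools look unmoved in the last picture; I did not measure them again. The arm is clear of everything.

**What went wrong or disagreed:**
- **Plate position:** contact put the plate's edge 2.4 mm further forward than my first camera measurement. I corrected for it.
- **First alignment:** the first push left the cover about 3° off the edge, so I pushed it square from its left half.
- **Missed move:** one repositioning move after the turn-over was cut short by the arm's speed limit. The tip pressed on the plate or bench with about 20 N, but the cover did not move.

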